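Set the vegetable slicer to medium and park its food holder over the blade

ROBOT

A 7-joint arm with a two-finger parallel gripper is mounted at the origin on a cart in front of the work surface, level with it; the furniture and walls round the work are solid. World frame = base frame: x ahead of the robot, y to its left, z up, the work surface at z = 0. Lengths are in mm, angles in rad, forces in N, time in s.
With the tool pointing down it reaches from about 350 to 900 mm from the base axis. Payload 8.1 kg.
Tool frame: the origin (TCP) lies midway between the tips of the shut fingers; the grasp point (between the pads) lies 19 mm behind it; x points along the fingers, y is the direction in which the jaws open and shut, and the axes are right-handed (so a half turn about x gives the same grasp; the last joint's range is limited). The gripper opens to 92 mm and grips with 3 to 60 N. Pads are 19 mm wide; open, the fingers measure 130 mm over their backs; the gripper's body (75 mm by 190 mm) begins 47 mm behind the grasp point.
Start: joints at [-1.347, 0.434, 0.025, 1.573, -0.012, 1.134, -0.075], TCP at [200.661, 591.926, 226.742] pointing down, gripper open.
Joint ranges: [-2.62, 2.62], [-0.44, 2.09], [-1.27, 1.32], [0.08, 2.57], [-1.32, 4.46], [0.12, 2], [-2.74, 2.74]. Speed limits (rad/s): [2.22, 2.22, 3.01, 3.01, 3.14, 3.14, 3.14].

INTERFACE

Orientations are given as a rotation vector (axis times angle).
In Python, from plant import telemetry, viewer, job gives the robot as it stands.
- The arm moves only by the tool jog_arm, never from a script. Its argument "series" is a list of rows, each a list of 2 entries, a list of its own where there are three numbers: the shift along the tool's x, y, z each as a share of 0.1 m, from -1 to 1, then the turn about the tool's x as a share of 180 degrees, from -1 to 1. In form: [[[dx, dy, dz], roll], ...]. A call has 1 to 12 rows; each row is the pose to reach, as a shift and turn from the pose commanded when the call began, along the tool's axes at that moment, turning the shorter way round; what a row does not reach only later rows make up. A row lasts 1/8 s, in which the tool goes at most 62.5 mm and 10.7 degrees, less where a joint would pass 70% of its speed; a pose out of reach is approached as far as the arm can. A call with a number of a shift or a turn outside -1 to 1 is refused whole. A call with a gripper value outside its range is refused whole. "hand" is the closure in counts, from 0 (fully open) to 255 (shut), set as the call begins (left out, the last holds). The fingers move at their own pace and stop on an object; "squeeze" is the grip in N (left out, the last holds). Time passes only in rows, so rows that repeat a pose let the fingers close. It gives the time, the measured TCP pose, the force and the opening at its end, in the units of the state.
- telemetry.read_state(): the state, without advancing time (a new reading comes with each control period).
- viewer.grab_frame(name): name is "scene" or "top"; returns the picture (420x560x3 uint8, red, green, blue); there is no depth.
- viewer.camera_model(name): a dict with "mtx" (3x3 intrinsics, pixels), "world_to_cam" (4x4, takes a point from world to camera coordinates). Camera axes: x right, y down, z forward; pixel columns grow to the right and rows downward; lengths in mm; the calibration is good to about 2 mm. A picture is of the moment at which its call begins. camera_model takes no time and is no camera call.
- job.hand_in(): hands the job in, once; it reports no verdict.
The state is a dict: "time": time; "q": joint angles; "joint_vel": joint speeds; "joint_torque": joint torques, N m; "tcp_pos": TCP position; "ee_rot": TCP orientation; "contact_force": force on the tool from outside, world axes, zero at the start; "ft_torque": the same for the moment, N m; "grip_width": finger opening in mm.
Only numpy, scipy, OpenCV 4.12 (cv2) and the standard library are available. Lean on these libraries where they do the work, as an engineer would, in place of code of your own. Each camera call takes 0.05 s, during which the arm holds its last target.

TASK

Get the vegetable slicer ready for the next batch and safe to leave: with the fingertips, gently push its thickness tab along the side rail until it clicks into the middle notch (the one with two pips, for medium slices), and push the food holder along its rails until it clicks into its parking notch over the blade. Only push, never squeeze or force anything: the slicer stays standing where it is, and the things round it are left alone.

Things in the scene. Friction and masses are not known exactly. Their poses are not given: they have to be found in the camera images.
- slicer: Flat vegetable slicer (mandoline), white plastic and steel on a clear catch box with rubber feet; loose, 1.7 to 2.3 kg; 158 mm wide (own x), 270 mm long (own y), plus a 40 mm white loop handle at the own -y end. Origin: middle of its underside, on the worktop. Own z up; own y along it, to the robot's left within 0.18 rad; own x away from the robot.
- tab (a joint): Slide of the thickness tab, m: 0 at the stop on the loop-handle side, growing towards own +y up to 0.095. Notches at 0.025 (thin), 0.055 (medium), 0.085 (thick). Runs with about 1 N; a sprung roller pulls it into a notch from about 4 mm either side, so that the push drops away for a moment, and 4 to 6 N push it out again. It always starts below the medium notch.
- tab_top (a point): Centre of the top of the thickness tab: ribbed black block, 22 mm (own x) by 18 mm (along own y) by 26 mm high, with upright faces, top 86 mm above the worktop. It rides on a flat white deck, 60 mm high, own x -0.083 to -0.039 of the slicer, all along its robot side. Axes as the slicer's.
- medium_notch (a point): Middle of the medium (two-pip) notch, at own x -0.053, y 0.005 of the slicer, 65 mm above the worktop; the tab is home when centred over it. The tab's rail is a 7 mm wide steel bar standing 5 mm above the deck, with three 12 mm notches, 30 mm apart; 1, 2 and 3 black pips on the deck's robot side mark thin, medium and thick.
- holder (a joint): Slide of the food holder, m: 0 at the end away from the loop handle (its centre at own y 0.085 of the slicer), growing towards the loop handle (own -y) up to 0.170. Parking notch at 0.085, half-way; the holder can run past it. Runs with about 1 N, is pulled in from about 4 mm either side, and 4 to 6 N push it out again. It always starts below 0.06.
- holder_top (a point): Centre of the top of the food holder's grey knob, 105 mm above the worktop. The holder is a black plate, 76 mm along own y by 117 mm across, its upright end faces 38 mm either side of this point and from 66 to 78 mm above the worktop; on the plate a round hat of radius 35 mm, to 92 mm. Axes as the slicer's.
- park_notch (a point): Middle of the parking notch (12 mm wide) in the rail on the far side, at own x 0.069, y 0 of the slicer, 65 mm above the worktop, level with the slanting blade. The holder is parked when its centre is level with it along own y. It runs over a sunk runway (own x -0.030 to 0.064, 55 mm high or a little less) between side walls 63 and 65 mm high.
- lemon: A lemon, 71 x 53 x 51 mm, a loose bystander behind the slicer. Origin at its underside.
- garlic: A garlic bulb, 60 mm, a loose bystander behind the slicer. Origin at its underside.
- cup: A small white cup with a handle, 62 mm wide, 52 mm high, a loose bystander behind the slicer. Origin at its underside.

How it is judged (in metres and radians):
At the end, for the whole second after the job is handed in: The thickness tab rests in the medium notch and the food holder in its parking notch, each within 3 mm, both and the slicer at rest (value of joint tab between 0.052 and 0.058 m and value of joint holder between 0.082 and 0.088 m and velocity of joint tab between -0.01 and 0.01 m/s and velocity of joint holder between -0.01 and 0.01 m/s and linear speed of slicer below 0.01 m/s); the robot touches nothing.
It fails at once if the slicer is shoved more than 25 mm from where it stood (distance of slicer from where it was at the start of the episode above 0.025 m).
It fails at once if the slicer is lifted or tipped (height (world z) of slicer above 0.012 m or angle between slicer's own z axis and vertical above 0.08 rad).
It fails at once if a bystander is moved more than 20 mm (distance of any of lemon, garlic, cup from where it was at the start of the episode above 0.02 m).
It fails at once if the slicer or a part of it is squeezed or forced with more than 25 N (contact force between the fingers and slicer above 25 N).
It also fails if it takes over 70 s, if anything falls off the work surface, if the arm or the gripper's body presses on something with over 40 N, if the wrist force passes 120 N, or if a joint passes its speed limit or range.

## Working session

There is one attempt and no reset: what is moved stays moved. The work goes in short steps, Python scripts to look and compute and a tool call to move; the robot and the scene stay as the last step left them, time stands still between calls to the robot, and variables do not carry over. Pictures are saved under pics/ and viewed, and the job is handed in when it is done.

Besides the shell and the picture viewer there is one more tool, called after ">>>" by a JSON object that holds its "name" and its "arguments". jog_arm: Moves the arm, as the interface text tells. Shift numbers are shares of 0.1 m and turn numbers shares of 180 degrees, none past 1 either way. Its arguments: {"type":"object","properties":{"series":{"type":"array","items":{"type":"array"}},"hand":{"type":"number"},"squeeze":{"type":"number"}},"required":["series"]}

```bash
mkdir -p pics; ls; python3 - <<'E'
from plant import telemetry, viewer
import cv2, numpy as np
s=telemetry.read_state()
for k,v in s.items(): print(k,np.round(v,3))
for n in ("scene","top"):
    im=viewer.grab_frame(n); cv2.imwrite(f"pics/{n}0.png",im[:,:,::-1])
    c=viewer.camera_model(n); print(n,np.round(c["mtx"],1).tolist(),np.round(c["world_to_cam"],3).tolist())
E
```

```text
pics
time 0.0
q [-1.347  0.435  0.025  1.574 -0.012  1.134 -0.075]
joint_vel [-0.001 -0.001  0.    -0.001 -0.001 -0.     0.001]
joint_torque [ 0.0000e+00 -6.6787e+01  9.8500e-01 -3.1446e+01 -6.1000e-02  4.3000e-02
  0.0000e+00]
tcp_pos [200.541 591.4   225.934]
ee_rot [ 0.255  1.556 -0.258]
contact_force [-0.979  1.204 -0.313]
ft_torque [ 0.015 -0.017 -0.025]
grip_width 91.688
scene [[395.5, 0.0, 286.8], [0.0, 395.5, 209.4], [0.0, 0.0, 1.0]] [[-0.674, -0.739, -0.002, 220.04], [-0.52, 0.476, -0.71, 490.338], [0.525, -0.477, -0.705, 503.302], [0.0, 0.0, 0.0, 1.0]]
top [[416.0, 0.0, 274.0], [0.0, 416.0, 205.9], [0.0, 0.0, 1.0]] [[0.021, -0.999, 0.03, -237.035], [-0.993, -0.024, -0.114, 585.042], [0.114, -0.028, -0.993, 904.969], [0.0, 0.0, 0.0, 1.0]]
```

View pics/scene0.png

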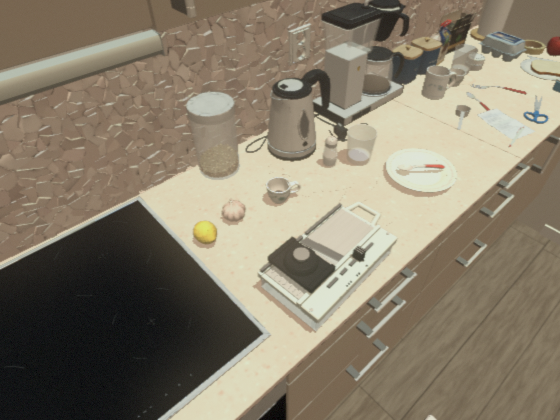

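View pics/top0.png

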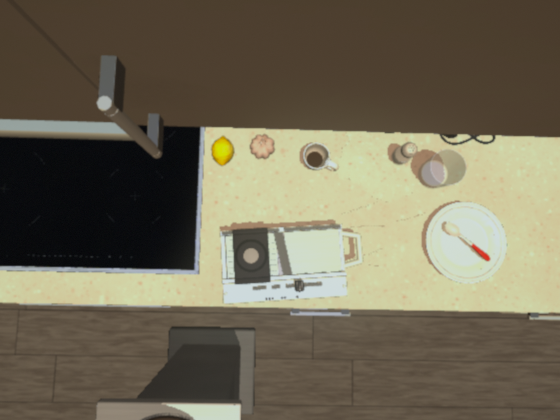

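```bash
cat > h.py <<'E'
import numpy as np, cv2
from plant import telemetry, viewer
def ray(n,u,v,z):
    c=viewer.camera_model(n);K=np.array(c["mtx"]);T=np.array(c["world_to_cam"]);R=T[:3,:3];t=T[:3,3]
    o=-R.T@t; d=R.T@np.linalg.inv(K)@np.array([u,v,1.]); s=(z-o[2])/d[2]; return o+s*d
def proj(n,p):
    c=viewer.camera_model(n);K=np.array(c["mtx"]);T=np.array(c["world_to_cam"])
    q=K@(T[:3,:3]@np.asarray(p,float)+T[:3,3]); return q[:2]/q[2]
def crop(src,dst,u0,v0,w,h,k):
    im=cv2.imread(src); cv2.imwrite(dst,cv2.resize(im[v0:v0+h,u0:u0+w],None,fx=k,fy=k,interpolation=cv2.INTER_CUBIC))
E
python3 - <<'E'
from h import *
crop("pics/top0.png","pics/top0c.png",212,215,156,94,5)
crop("pics/scene0.png","pics/scene0c.png",250,195,156,130,5) if 0 else crop("pics/scene0.png","pics/scene0c.png",250,198,156,122,4.9)
for u,v in((250,256),(299,285)): print(ray("top",u,v,80))
E
```

```text
[ 476.88575578 -173.62462097   80.        ]
[ 418.0807716  -278.91761754   80.        ]
```

```bash
sleep 1
```

```text
(no output)
```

View pics/top0c.png

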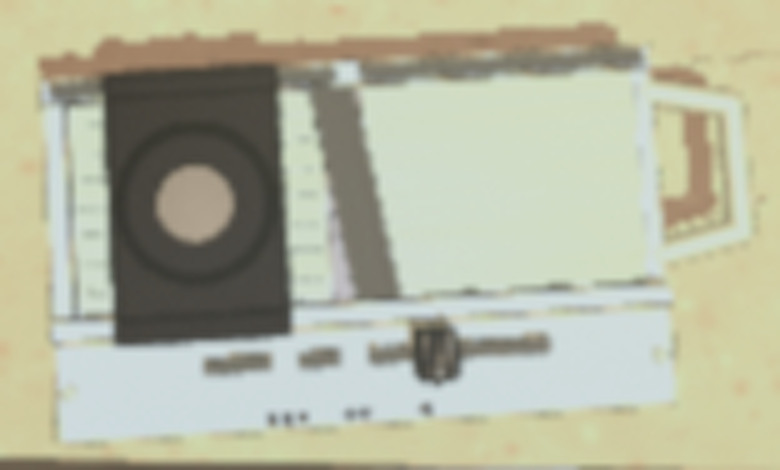

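View pics/scene0c.png

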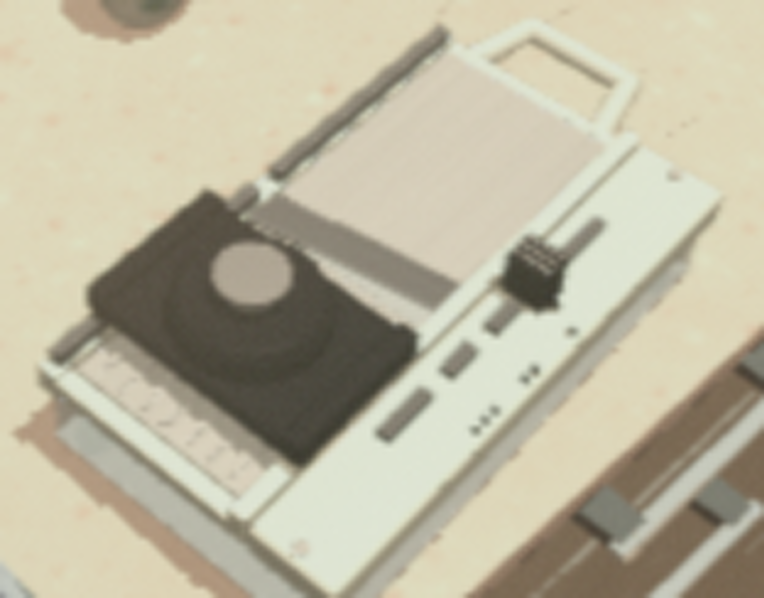

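```bash
python3 - <<'E'
from h import *
cv=lambda x,y,u0,v0,k:((x+.5)/k-.5+u0,(y+.5)/k-.5+v0)
T=lambda x,y,z:ray("top",*cv(x,y,212,215,5),z)
S=lambda x,y,z:ray("scene",*cv(x,y,250,198,4.9),z)
pts=dict(knob=(195,203,105),deckL=(58,440,60),deckR=(675,402,60),medn=(355,356,65),thick=(285,360,65),pip1=(427,408,60),pip2=(357,413,60),pip3=(287,419,60),park=(345,72,65),tabtop=(437,345,86),hRfar=(277,68,78),hRnear=(290,333,78),hLfar=(105,78,78),hLnear=(118,343,78))
for k,p in pts.items(): print("top",k,np.round(T(*p),1))
pts=dict(knob=(252,274,105),deckL=(335,598,60),deckR=(718,197,60),medn=(483,340,65),thick=(437,375,65),tabtop=(540,253,86),park=(267,185,65),pip1=(572,331,60),pip2=(530,373,60),pip3=(484,418,60),hcorner=(300,462,78),hLfar=(92,294,78),hRnear=(414,337,78),hRfar=(208,193,78))
for k,p in pts.items(): print("scene",k,np.round(S(*p),1))
d=T(58,440,60)-T(675,402,60); print(np.hypot(*d[:2]), np.arctan2(-d[0],d[1]))
E
```

```text
top knob [ 478.7 -175.5  105. ]
top deckL [ 376.4 -118.5   60. ]
top deckR [ 397.2 -384.4   60. ]
top medn [ 414.6 -245.    65. ]
top thick [ 412.4 -214.9   65. ]
top pip1 [ 392.7 -276.7   60. ]
top pip2 [ 390.1 -246.5   60. ]
top pip3 [ 387.  -216.4   60. ]
top park [ 536.7 -238.3   65. ]
top tabtop [ 421.4 -278.3   86. ]
top hRfar [ 537.  -208.4   78. ]
top hRnear [ 424.7 -216.5   78. ]
top hLfar [ 531.  -134.8   78. ]
top hLnear [ 419.2 -143.9   78. ]
scene knob [ 476.7 -174.6  105. ]
scene deckL [ 371.9 -117.7   60. ]
scene deckR [ 395.1 -381.2   60. ]
scene medn [ 411.  -243.2   65. ]
scene thick [ 411.9 -216.5   65. ]
scene tabtop [ 415.6 -280.2   86. ]
scene park [ 530.7 -237.    65. ]
scene pip1 [ 391.4 -277.    60. ]
scene pip2 [ 389.3 -248.    60. ]
scene pip3 [ 387.4 -217.9   60. ]
scene hcorner [ 414.2 -140.7   78. ]
scene hLfar [ 528.5 -134.8   78. ]
scene hRnear [ 425.1 -215.6   78. ]
scene hRfar [ 536.5 -206.9   78. ]
266.74898474158476 0.07802292993841863
```

```bash
cat >> h.py <<'E'
from scipy.spatial.transform import Rotation as Ro
def st():
    s=telemetry.read_state(); return s,np.array(s["tcp_pos"]),Ro.from_rotvec(s["ee_rot"]).as_matrix()
TH=0.078; C=np.array([467.9,-244.,0]); RS=np.array([[np.cos(TH),-np.sin(TH),0],[np.sin(TH),np.cos(TH),0],[0,0,1]])
def own(p): return RS.T@(np.asarray(p,float)-C)
def wor(p): return C+RS@np.asarray(p,float)
def rep():
    s,p,R=st(); print("t",round(s["time"],3),"tcp",p.round(1),"own",own(p).round(1),"F own",(RS.T@np.array(s["contact_force"])).round(2),"w",round(float(s["grip_width"]),1)); print("R own\n",(RS.T@R).round(3))
def need(t_own):
    s,p,R=st(); print("shift shares", (R.T@(wor(t_own)-p)/100).round(3))
E
python3 - <<'E'
from h import *
rep(); need([-58,-65,130])
for n,z in (("tab",86),):
  for o in ([-53,-30,86],[-53,-25,86]): print(proj("top",wor(o)),proj("scene",wor(o)))
E
```

```text
t 0.1 tcp [200.5 591.5 226. ] own [-201.5  853.8  226. ] F own [-0.37 -0.24  0.08] w 91.7
R own
 [[-0.     0.394  0.919]
 [-0.001  0.919 -0.394]
 [-1.    -0.001  0.   ]]
shift shares [ 0.972 -7.878  4.938]
[298.83441364 285.53493518] [358.39940651 249.29880919]
[296.46671673 285.6781208 ] [356.92564383 250.71508876]
```

>>> {"name": "jog_arm", "arguments": {"series": [[[0, -0.4, 0.4], 0.05], [[0, -0.8, 0.8], 0.1], [[0, -1, 1], 0.16], [[0, -1, 1], 0.22], [[0, -1, 1], 0.28], [[0, -1, 1], 0.34], [[0, -1, 1], 0.371], [[0, -1, 1], 0.371]], "hand": 255, "squeeze": 10}}

```text
time: 1.1
tcp_pos: [263.1, 464.9, 226.5]
ee_rot: [1.15, 1.245, -1.151]
contact_force: [-0.7, -0.1, -0.1]
grip_width: 16.3
```

```bash
python3 -c "
from h import *
rep(); need([-58,-65,130])"
```

```text
t 1.1 tcp [263.1 464.9 226.5] own [-149.   722.7  226.5] F own [-0.66 -0.06 -0.06] w 16.3
R own
 [[-0.     1.     0.001]
 [-0.001  0.001 -1.   ]
 [-1.    -0.     0.001]]
shift shares [0.97  0.9   7.878]
```

>>> {"name": "jog_arm", "arguments": {"series": [[[0, 0.3, 0.5], 0], [[0, 0.6, 1], 0]]}}

```text
time: 1.35
tcp_pos: [331.3, 369.2, 226.5]
ee_rot: [1.148, 1.247, -1.148]
contact_force: [1.2, 0.4, 0.3]
grip_width: 0.9
```

>>> {"name": "jog_arm", "arguments": {"series": [[[0, 0.15, 0.5], 0], [[0, 0.3, 1], 0]]}}

```text
time: 1.6
tcp_pos: [369.2, 271.0, 226.7]
ee_rot: [1.149, 1.246, -1.149]
contact_force: [1.8, 0.4, 0.3]
grip_width: 0.6
```

>>> {"name": "jog_arm", "arguments": {"series": [[[0, 0, 0.5], 0], [[0, 0, 1], 0]]}}

```text
time: 1.85
tcp_pos: [376.6, 171.3, 226.7]
ee_rot: [1.149, 1.246, -1.149]
contact_force: [0.3, -0.0, 0.5]
grip_width: 0.7
```

>>> {"name": "jog_arm", "arguments": {"series": [[[0, 0, 0.5], 0], [[0, 0, 1], 0]]}}

```text
time: 2.1
tcp_pos: [384.2, 71.7, 226.8]
ee_rot: [1.149, 1.247, -1.149]
contact_force: [0.8, -0.2, -0.3]
grip_width: 0.4
```

>>> {"name": "jog_arm", "arguments": {"series": [[[0, 0, 0.5], 0], [[0, 0, 1], 0], [[0, 0, 1], 0]]}}

```text
time: 2.48
tcp_pos: [391.9, -29.7, 226.9]
ee_rot: [1.154, 1.243, -1.153]
contact_force: [-0.6, 0.5, -0.0]
grip_width: 0.3
```

```bash
python3 -c "
from h import *
rep(); need([-58,-65,130])"
```

```text
t 2.475 tcp [391.9 -29.7 226.9] own [-59.  219.6 226.9] F own [-0.54  0.54 -0.05] w 0.3
R own
 [[ 0.001  1.    -0.003]
 [-0.    -0.003 -1.   ]
 [-1.     0.001  0.   ]]
shift shares [0.97  0.018 2.846]
```

>>> {"name": "jog_arm", "arguments": {"series": [[[0, 0, 0.5], 0], [[0, 0, 1], 0]]}}

```text
time: 2.72
tcp_pos: [400.3, -126.2, 226.8]
ee_rot: [1.148, 1.248, -1.147]
contact_force: [0.3, -0.2, -0.1]
grip_width: 0.6
```

>>> {"name": "jog_arm", "arguments": {"series": [[[0, 0, 0.5], 0], [[0, 0, 1], 0]]}}

```text
time: 2.98
tcp_pos: [408.3, -226.2, 226.7]
ee_rot: [1.149, 1.247, -1.148]
contact_force: [0.7, -0.1, -0.7]
grip_width: 0.6
```

>>> {"name": "jog_arm", "arguments": {"series": [[[0, 0, 0.5], 0], [[0, 0.01, 0.83], 0], [[0.4, 0.01, 0.83], 0], [[0.8, 0.01, 0.83], 0], [[0.97, 0.01, 0.83], 0], [[0.97, 0.01, 0.83], 0]]}}

```text
time: 3.72
tcp_pos: [415.1, -307.7, 129.2]
ee_rot: [1.15, 1.248, -1.151]
contact_force: [0.8, -0.1, 0.8]
grip_width: 0.5
```

```bash
python3 -c "
from h import *
rep(); need([-58,-65,72])
im=viewer.grab_frame('top')[:,:,::-1]; cv2.imwrite('pics/top1.png',im)
im=viewer.grab_frame('scene')[:,:,::-1]; cv2.imwrite('pics/scene1.png',im)
crop('pics/top1.png','pics/top1c.png',212,215,156,94,5)
crop('pics/scene1.png','pics/scene1c.png',250,158,180,150,4)
"
```

```text
t 3.725 tcp [ 415.1 -307.7  129.2] own [-57.6 -59.4 129.2] F own [ 0.84 -0.19  0.78] w 0.5
R own
 [[-0.002  1.     0.002]
 [ 0.001  0.002 -1.   ]
 [-1.    -0.002 -0.001]]
shift shares [ 0.572 -0.003  0.057]
```

View pics/top1c.png

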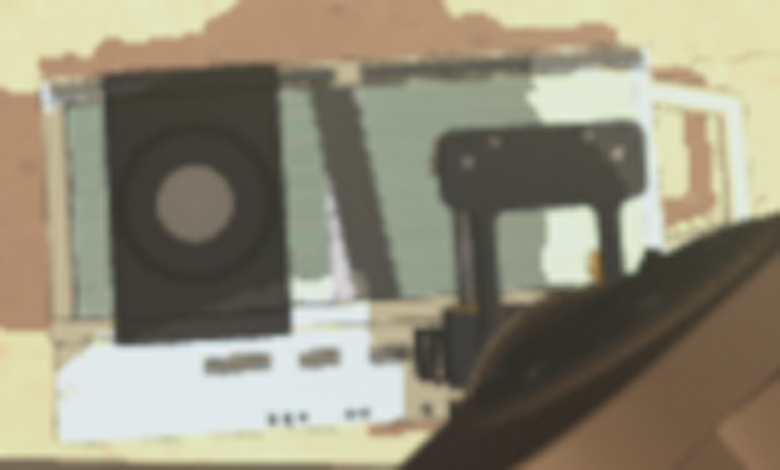

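View pics/scene1c.png

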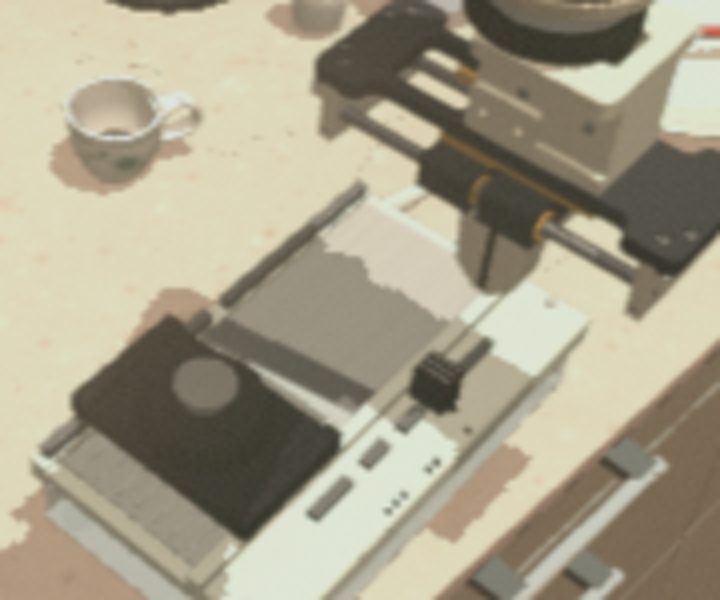

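>>> {"name": "jog_arm", "arguments": {"series": [[[0.2, 0, 0.06], 0], [[0.4, 0, 0.06], 0], [[0.57, 0, 0.06], 0], [[0.57, 0, 0.06], 0], [[0.57, 0, 0.06], 0]]}}

```text
time: 4.45
tcp_pos: [416.0, -314.7, 73.1]
ee_rot: [1.151, 1.245, -1.151]
contact_force: [0.4, -0.3, 0.3]
grip_width: 0.5
```

```bash
python3 -c "
from h import *
rep(); need([-56,-60,72])
im=viewer.grab_frame('scene')[:,:,::-1]; cv2.imwrite('pics/scene2.png',im)
crop('pics/scene2.png','pics/scene2c.png',320,198,100,80,7)
for o in ([-53,-31,86],[-53,-25,86],[-53,5,86],[-53,-40,86],[-53,-22,86]): print(o,(proj('scene',wor(o))-[320,198])*7)
"
```

```text
t 4.45 tcp [ 416.  -314.7   73.1] own [-57.3 -66.4  73.1] F own [ 0.37 -0.3   0.32] w 0.5
R own
 [[ 0.  1.  0.]
 [-0.  0. -1.]
 [-1.  0.  0.]]
shift shares [ 0.011  0.013 -0.064]
[-53, -31, 86] [270.85106665 357.11660574]
[-53, -25, 86] [258.4795068  369.00562134]
[-53, 5, 86] [195.13956309 429.87503373]
[-53, -40, 86] [289.22852591 339.45594675]
[-53, -22, 86] [252.25732737 374.9851089 ]
```

View pics/scene2c.png

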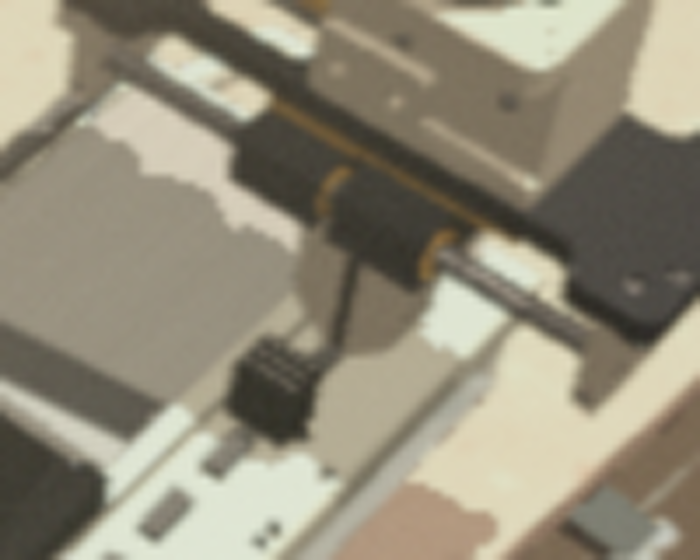

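>>> {"name": "jog_arm", "arguments": {"series": [[[0, 0.01, -0.04], 0], [[0, 0.01, -0.08], 0], [[0, 0.01, -0.12], 0], [[0, 0.01, -0.12], 0]]}}

```text
time: 5.0
tcp_pos: [415.9, -301.7, 72.8]
ee_rot: [1.151, 1.246, -1.151]
contact_force: [-0.6, 0.2, 0.1]
grip_width: 0.5
```

>>> {"name": "jog_arm", "arguments": {"series": [[[0, 0, -0.02], 0], [[0, 0, -0.04], 0], [[0, 0, -0.04], 0]]}}

```text
time: 5.38
tcp_pos: [415.5, -298.2, 72.7]
ee_rot: [1.151, 1.245, -1.151]
contact_force: [-0.7, 0.2, -0.2]
grip_width: 0.3
```

>>> {"name": "jog_arm", "arguments": {"series": [[[0, 0, -0.02], 0], [[0, 0, -0.04], 0], [[0, 0, -0.04], 0]]}}

```text
time: 5.75
tcp_pos: [415.2, -294.4, 72.7]
ee_rot: [1.151, 1.245, -1.151]
contact_force: [-0.2, -1.1, -0.6]
grip_width: 0.4
```

```bash
python3 -c "
from h import *
rep()
im=viewer.grab_frame('scene')[:,:,::-1]; cv2.imwrite('pics/scene3.png',im)
crop('pics/scene3.png','pics/scene3c.png',320,198,100,80,7)
"
```

```text
t 5.75 tcp [ 415.2 -294.4   72.7] own [-56.5 -46.1  72.7] F own [-0.29 -1.08 -0.59] w 0.4
R own
 [[ 0.  1.  0.]
 [-0.  0. -1.]
 [-1.  0.  0.]]
```

View pics/scene3c.png

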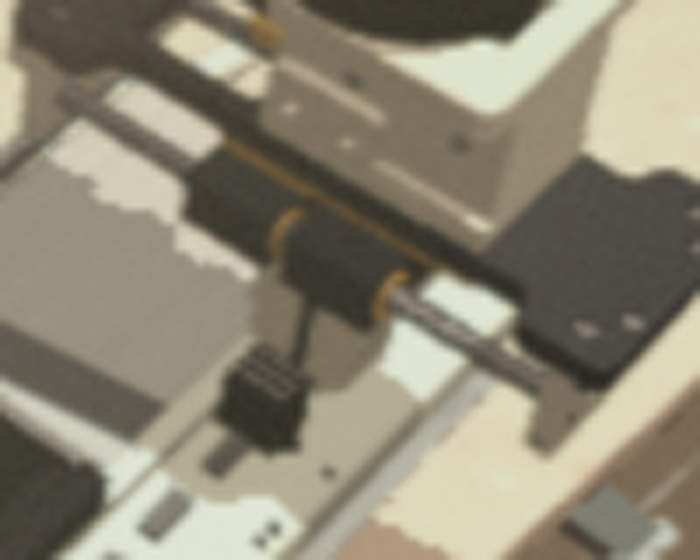

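>>> {"name": "jog_arm", "arguments": {"series": [[[0, 0, -0.02], 0], [[0, 0, -0.03], 0], [[0, 0, -0.03], 0]]}}

```text
time: 6.18
tcp_pos: [415.0, -292.0, 72.8]
ee_rot: [1.151, 1.244, -1.152]
contact_force: [-0.6, -4.2, -3.0]
grip_width: 0.5
```

>>> {"name": "jog_arm", "arguments": {"series": [[[0, 0, -0.02], 0], [[0, 0, -0.03], 0], [[0, 0, -0.03], 0]]}}

```text
time: 6.55
tcp_pos: [414.7, -287.6, 72.7]
ee_rot: [1.152, 1.246, -1.15]
contact_force: [-0.5, 0.6, 0.5]
grip_width: 0.7
```

>>> {"name": "jog_arm", "arguments": {"series": [[[0, 0, -0.02], 0], [[0, 0, -0.03], 0], [[0, 0, -0.03], 0]]}}

```text
time: 6.92
tcp_pos: [414.5, -285.0, 72.7]
ee_rot: [1.151, 1.246, -1.151]
contact_force: [-0.6, -0.3, -0.1]
grip_width: 0.4
```

>>> {"name": "jog_arm", "arguments": {"series": [[[0, 0, -0.02], 0], [[0, 0, -0.03], 0], [[0, 0, -0.03], 0]]}}

```text
time: 7.3
tcp_pos: [414.2, -282.1, 72.7]
ee_rot: [1.151, 1.246, -1.151]
contact_force: [0.0, -0.9, -0.2]
grip_width: 0.3
```

```bash
python3 -c "
from h import *
rep()
im=viewer.grab_frame('scene')[:,:,::-1]; cv2.imwrite('pics/scene4.png',im)
crop('pics/scene4.png','pics/scene4c.png',320,198,100,80,7)
"
```

```text
t 7.3 tcp [ 414.2 -282.1   72.7] own [-56.5 -33.8  72.7] F own [-0.05 -0.85 -0.22] w 0.3
R own
 [[-0.     1.     0.001]
 [ 0.     0.001 -1.   ]
 [-1.    -0.    -0.   ]]
```

View pics/scene4c.png

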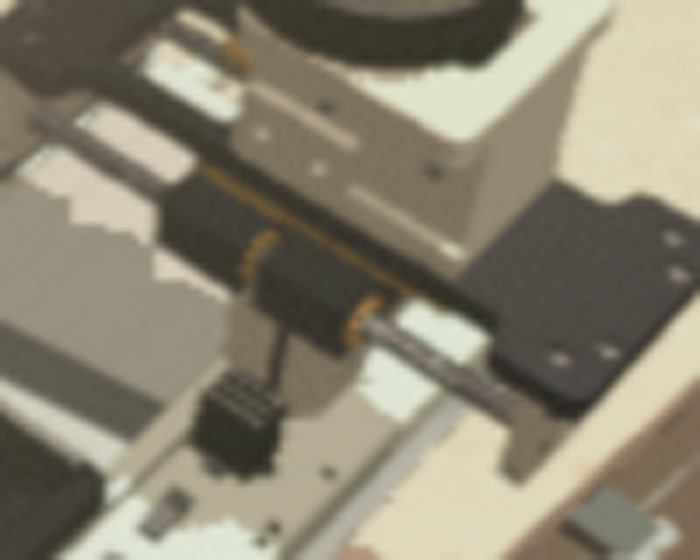

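>>> {"name": "jog_arm", "arguments": {"series": [[[0, 0, -0.02], 0], [[0, 0, -0.04], 0], [[0, 0, -0.06], 0], [[0, 0, -0.08], 0], [[0, 0, -0.1], 0], [[0, 0, -0.12], 0], [[0, 0, -0.12], 0]]}}

```text
time: 8.22
tcp_pos: [413.3, -269.8, 72.7]
ee_rot: [1.151, 1.246, -1.151]
contact_force: [0.1, 0.4, -0.1]
grip_width: 0.2
```

>>> {"name": "jog_arm", "arguments": {"series": [[[0, 0, -0.01], 0], [[0, 0, -0.02], 0], [[0, 0, -0.02], 0]]}}

```text
time: 8.6
tcp_pos: [413.2, -268.2, 72.7]
ee_rot: [1.151, 1.245, -1.151]
contact_force: [0.2, -0.6, 0.1]
grip_width: 0.6
```

>>> {"name": "jog_arm", "arguments": {"series": [[[0, 0, -0.01], 0], [[0, 0, -0.02], 0], [[0, 0, -0.02], 0]]}}

```text
time: 8.98
tcp_pos: [413.0, -266.3, 72.7]
ee_rot: [1.151, 1.245, -1.151]
contact_force: [-0.1, -0.6, -0.1]
grip_width: 0.3
```

```bash
python3 -c "
from h import *
rep()
im=viewer.grab_frame('scene')[:,:,::-1]; cv2.imwrite('pics/scene5.png',im)
crop('pics/scene5.png','pics/scene5c.png',320,198,100,80,7)
"
```

```text
t 8.975 tcp [ 413.  -266.3   72.7] own [-56.5 -17.9  72.7] F own [-0.19 -0.59 -0.05] w 0.3
R own
 [[ 0.  1.  0.]
 [ 0.  0. -1.]
 [-1.  0. -0.]]
```

View pics/scene5c.png

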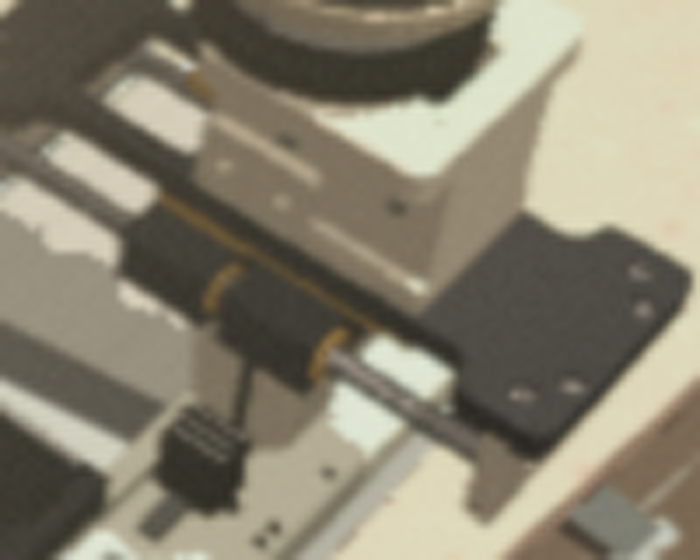

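>>> {"name": "jog_arm", "arguments": {"series": [[[0, 0, -0.01], 0], [[0, 0, -0.01], 0]]}}

```text
time: 9.28
tcp_pos: [412.9, -265.3, 72.7]
ee_rot: [1.151, 1.245, -1.151]
contact_force: [0.2, 0.4, 0.4]
grip_width: 0.8
```

>>> {"name": "jog_arm", "arguments": {"series": [[[0, 0, -0.01], 0], [[0, 0, -0.01], 0]]}}

```text
time: 9.52
tcp_pos: [412.8, -264.5, 72.7]
ee_rot: [1.151, 1.245, -1.151]
contact_force: [-0.5, -0.6, -0.4]
grip_width: 0.6
```

```bash
python3 -c "
from h import *
rep()
im=viewer.grab_frame('scene')[:,:,::-1]; cv2.imwrite('pics/scene6.png',im)
crop('pics/scene6.png','pics/scene6c.png',320,198,100,80,7)
"
```

```text
t 9.525 tcp [ 412.8 -264.5   72.7] own [-56.5 -16.2  72.7] F own [-0.54 -0.6  -0.43] w 0.6
R own
 [[ 0.  1.  0.]
 [-0.  0. -1.]
 [-1.  0.  0.]]
```

View pics/scene6c.png

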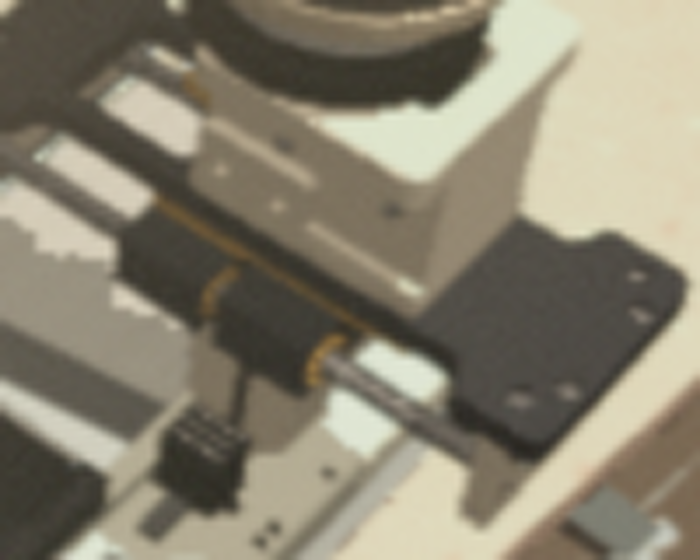

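>>> {"name": "jog_arm", "arguments": {"series": [[[0, 0, -0.01], 0], [[0, 0, -0.01], 0]]}}

```text
time: 9.82
tcp_pos: [412.9, -264.2, 72.8]
ee_rot: [1.151, 1.244, -1.152]
contact_force: [-0.1, -4.7, -1.8]
grip_width: 0.5
```

>>> {"name": "jog_arm", "arguments": {"series": [[[0, 0, -0.01], 0], [[0, 0, -0.01], 0]]}}

```text
time: 10.07
tcp_pos: [412.8, -263.3, 72.8]
ee_rot: [1.151, 1.244, -1.152]
contact_force: [-0.0, -5.8, -3.4]
grip_width: 0.4
```

>>> {"name": "jog_arm", "arguments": {"series": [[[0, 0, 0.05], 0], [[0, 0, 0.15], 0], [[-0.1, 0, 0.3], 0], [[-0.5, 0, 0.3], 0], [[-0.9, 0, 0.3], 0], [[-0.9, 0, 0.3], 0]]}}

```text
time: 10.82
tcp_pos: [416.4, -294.6, 165.9]
ee_rot: [1.152, 1.239, -1.15]
contact_force: [-0.2, 0.3, -0.1]
grip_width: 0.4
```

```bash
python3 -c "
from h import *
rep()
im=viewer.grab_frame('scene')[:,:,::-1]; cv2.imwrite('pics/scene7.png',im)
crop('pics/scene7.png','pics/scene7c.png',320,198,100,80,7)
for o in ([-53,5,86],): print(o,(proj('scene',wor(o))-[320,198])*7)
"
```

```text
t 10.825 tcp [ 416.4 -294.6  165.9] own [-55.3 -46.4 165.9] F own [-0.13  0.36 -0.1 ] w 0.4
R own
 [[ 0.005  1.    -0.   ]
 [-0.003 -0.    -1.   ]
 [-1.     0.005  0.003]]
[-53, 5, 86] [195.13956309 429.87503373]
```

View pics/scene7c.png

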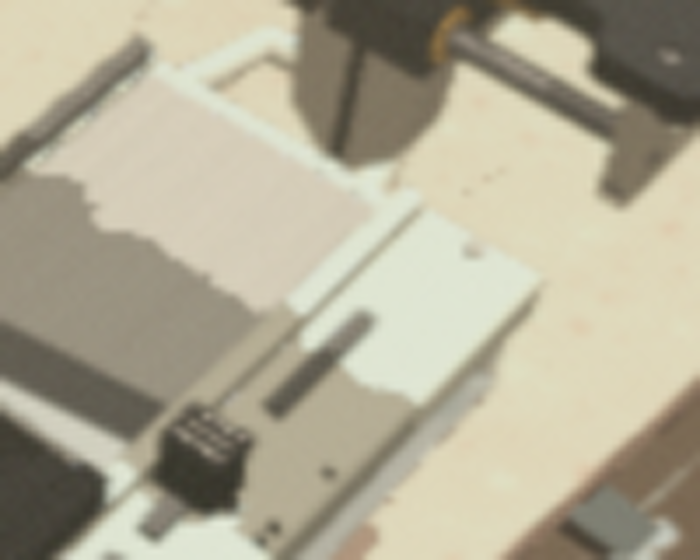

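```bash
python3 -c "
from h import *
for y in (-31,-19,-1,11,29): print(y,((proj('scene',wor([-53,y,65]))-[320,198])*7).round(), ((proj('top',wor([-53,y,65]))-[212,215])*5).round())
print(((proj('top',wor([-53,5,86]))-[212,215])*5).round())
for x in (-64,-42):
  for y in (-4,14): print(x,y,((proj('scene',wor([x,y,86]))-[320,198])*7).round(),((proj('top',wor([x,y,86]))-[212,215])*5).round())
im=viewer.grab_frame('top')[:,:,::-1]; cv2.imwrite('pics/top7.png',im)
crop('pics/top7.png','pics/top7c.png',212,215,156,94,5)
"
```

```text
-31 [262. 403.] [432. 349.]
-19 [237. 427.] [404. 350.]
-1 [200. 463.] [363. 353.]
11 [175. 488.] [335. 355.]
29 [136. 526.] [293. 357.]
[351. 358.]
-64 -4 [246. 433.] [374. 383.]
-64 14 [207. 470.] [331. 386.]
-42 -4 [183. 390.] [371. 330.]
-42 14 [144. 427.] [328. 332.]
```

View pics/top7c.png

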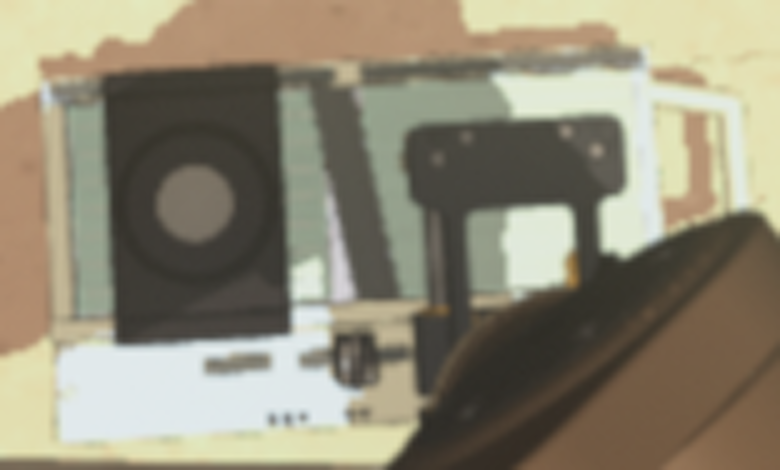

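>>> {"name": "jog_arm", "arguments": {"series": [[[0, 0.35, -0.5], 0], [[0, 0.7, -1], 0]]}}

```text
time: 11.18
tcp_pos: [476.9, -186.6, 162.1]
ee_rot: [1.153, 1.245, -1.154]
contact_force: [1.9, -0.7, 0.5]
grip_width: 0.5
```

>>> {"name": "jog_arm", "arguments": {"series": [[[0, 0, -0.4], 0], [[0, 0, -0.8], 0], [[0, 0, -0.8], 0]]}}

```text
time: 11.55
tcp_pos: [470.0, -104.1, 161.5]
ee_rot: [1.147, 1.251, -1.149]
contact_force: [0.8, -1.0, 0.3]
grip_width: 0.3
```

```bash
python3 -c "
from h import *
rep(); need([15,131,70])"
```

```text
t 11.55 tcp [ 470.  -104.1  161.5] own [ 13.  139.3 161.5] F own [ 0.72 -1.06  0.33] w 0.3
R own
 [[-0.003  1.     0.005]
 [ 0.002  0.005 -1.   ]
 [-1.    -0.003 -0.002]]
shift shares [0.915 0.023 0.085]
```

>>> {"name": "jog_arm", "arguments": {"series": [[[0.3, 0.01, 0.02], 0], [[0.6, 0.02, 0.02], 0], [[0.8, 0.02, 0.02], 0], [[0.91, 0.02, 0.02], 0], [[0.91, 0.02, 0.02], 0], [[0.91, 0.02, 0.02], 0]]}}

```text
time: 12.3
tcp_pos: [473.2, -109.7, 72.3]
ee_rot: [1.152, 1.244, -1.151]
contact_force: [-0.5, 0.3, -0.1]
grip_width: 0.5
```

```bash
python3 -c "
from h import *
rep(); need([15,128,70])
im=viewer.grab_frame('scene')[:,:,::-1]; cv2.imwrite('pics/scene8.png',im)
crop('pics/scene8.png','pics/scene8c.png',240,178,160,130,4.6)
"
```

```text
t 12.3 tcp [ 473.2 -109.7   72.3] own [ 15.8 133.5  72.3] F own [-0.46  0.31 -0.12] w 0.5
R own
 [[ 0.001  1.    -0.   ]
 [-0.    -0.    -1.   ]
 [-1.     0.001  0.   ]]
shift shares [ 0.023 -0.008  0.055]
```

View pics/scene8c.png

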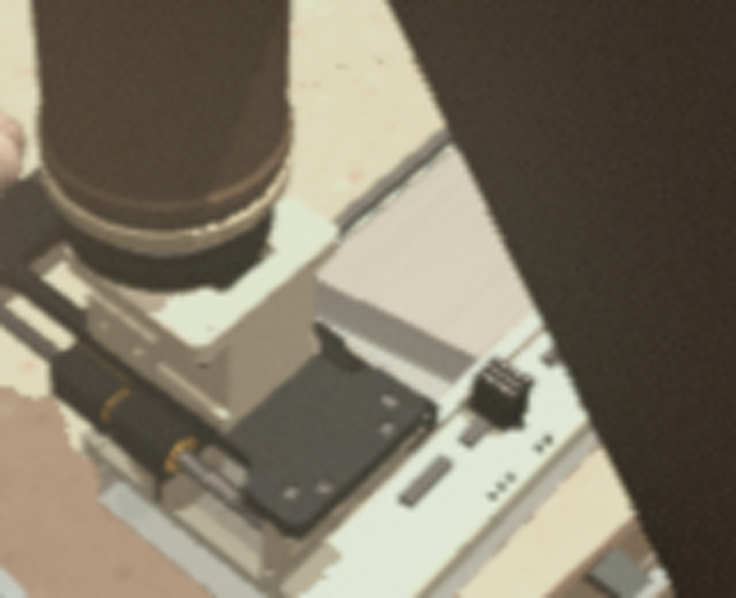

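>>> {"name": "jog_arm", "arguments": {"series": [[[0.02, 0, 0.04], 0], [[0.02, 0, 0.08], 0], [[0.02, 0, 0.12], 0], [[0.02, 0, 0.15], 0], [[0.02, 0, 0.18], 0], [[0.02, 0, 0.21], 0], [[0.02, 0, 0.24], 0], [[0.02, 0, 0.24], 0]]}}

```text
time: 13.35
tcp_pos: [474.8, -133.6, 69.7]
ee_rot: [1.151, 1.245, -1.152]
contact_force: [0.4, -0.3, 0.5]
grip_width: 0.4
```

```bash
python3 -c "
from h import *
rep()
im=viewer.grab_frame('top')[:,:,::-1]; cv2.imwrite('pics/top9.png',im)
crop('pics/top9.png','pics/top9c.png',212,215,156,94,5)
"
```

```text
t 13.35 tcp [ 474.8 -133.6   69.7] own [ 15.5 109.6  69.7] F own [ 0.42 -0.29  0.52] w 0.4
R own
 [[ 0.  1.  0.]
 [-0.  0. -1.]
 [-1.  0.  0.]]
```

View pics/top9c.png

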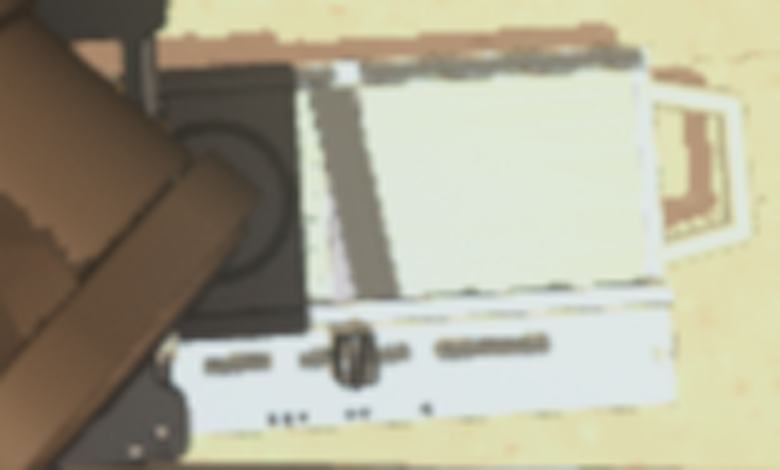

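>>> {"name": "jog_arm", "arguments": {"series": [[[0, 0, 0.03], 0], [[0, 0, 0.06], 0], [[0, 0, 0.09], 0], [[0, 0, 0.12], 0], [[0, 0, 0.15], 0], [[0, 0, 0.18], 0], [[0, 0, 0.21], 0], [[0, 0, 0.24], 0], [[0, 0, 0.27], 0], [[0, 0, 0.3], 0], [[0, 0, 0.3], 0]]}}

```text
time: 14.78
tcp_pos: [477.1, -163.7, 69.8]
ee_rot: [1.151, 1.244, -1.152]
contact_force: [0.3, 0.2, -0.8]
grip_width: 0.4
```

>>> {"name": "jog_arm", "arguments": {"series": [[[0, 0, 0.03], 0], [[0, 0, 0.06], 0], [[0, 0, 0.09], 0], [[0, 0, 0.12], 0], [[0, 0, 0.15], 0], [[0, 0, 0.17], 0], [[0, 0, 0.19], 0], [[0, 0, 0.19], 0]]}}

```text
time: 15.78
tcp_pos: [478.6, -182.4, 69.7]
ee_rot: [1.151, 1.245, -1.152]
contact_force: [-0.6, 0.0, -0.2]
grip_width: 0.4
```

```bash
python3 -c "
from h import *
rep()
im=viewer.grab_frame('top')[:,:,::-1]; cv2.imwrite('pics/top10.png',im)
crop('pics/top10.png','pics/top10c.png',212,215,156,94,5)
for j in (75,80,85):
  for x in (74,-43): print(j,x,((proj('top',wor([x,85-j-38,78]))-[212,215])*5).round())
"
```

```text
t 15.775 tcp [ 478.6 -182.4   69.7] own [15.5 60.5 69.7] F own [-0.6   0.08 -0.16] w 0.4
R own
 [[ 0.     1.     0.   ]
 [-0.001  0.    -1.   ]
 [-1.     0.     0.001]]
75 74 [409.  53.]
75 -43 [426. 328.]
80 74 [421.  52.]
80 -43 [438. 327.]
85 74 [432.  52.]
85 -43 [450. 326.]
```

View pics/top10c.png

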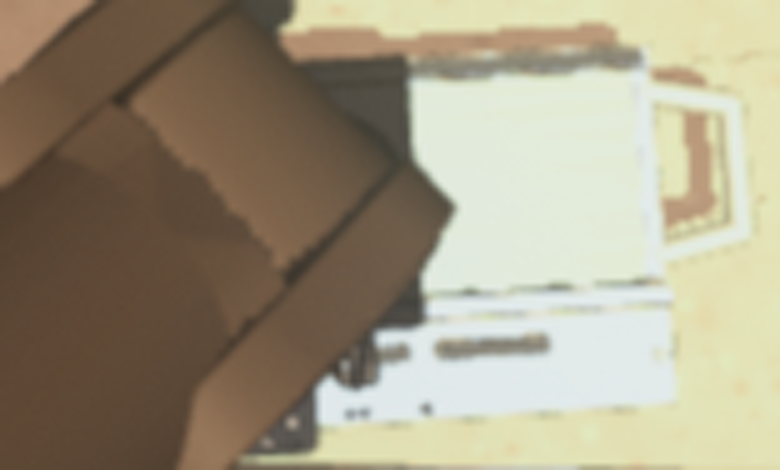

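>>> {"name": "jog_arm", "arguments": {"series": [[[0, 0, 0.02], 0], [[0, 0, 0.04], 0], [[0, 0, 0.05], 0], [[0, 0, 0.05], 0]]}}

```text
time: 16.32
tcp_pos: [479.0, -187.3, 69.7]
ee_rot: [1.151, 1.245, -1.151]
contact_force: [0.1, 0.5, 0.7]
grip_width: 0.3
```

>>> {"name": "jog_arm", "arguments": {"series": [[[0, 0, 0.01], 0], [[0, 0, 0.02], 0], [[0, 0, 0.02], 0]]}}

```text
time: 16.7
tcp_pos: [479.1, -189.3, 69.8]
ee_rot: [1.151, 1.245, -1.152]
contact_force: [-0.4, 1.5, 0.2]
grip_width: 0.3
```

```bash
python3 -c "
from h import *
rep()
im=viewer.grab_frame('top')[:,:,::-1]; cv2.imwrite('pics/top11.png',im)
crop('pics/top11.png','pics/top11c.png',212,215,156,94,5)
"
```

```text
t 16.7 tcp [ 479.1 -189.3   69.8] own [15.5 53.6 69.8] F own [-0.27  1.52  0.16] w 0.3
R own
 [[ 0.  1.  0.]
 [-0.  0. -1.]
 [-1.  0.  0.]]
```

View pics/top11c.png

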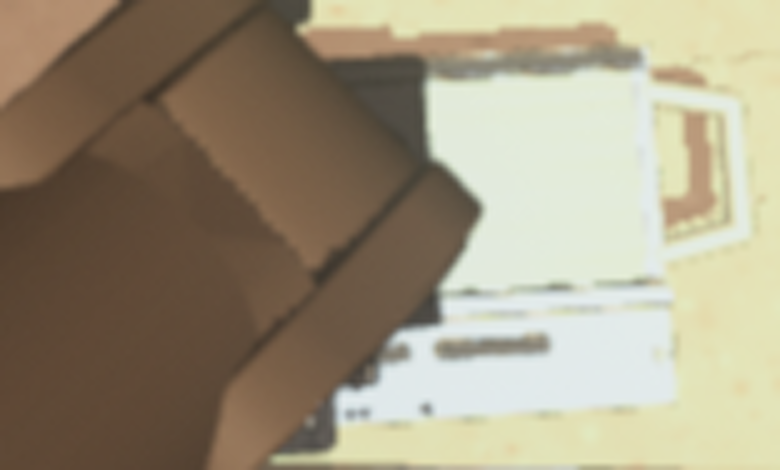

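>>> {"name": "jog_arm", "arguments": {"series": [[[0, 0, 0.01], 0], [[0, 0, 0.01], 0]]}}

```text
time: 17.0
tcp_pos: [479.2, -190.2, 69.7]
ee_rot: [1.151, 1.245, -1.151]
contact_force: [0.2, 0.7, 0.2]
grip_width: 0.2
```

```bash
python3 -c "
from h import *
rep()
im=viewer.grab_frame('top')[:,:,::-1]; cv2.imwrite('pics/top12.png',im)
crop('pics/top12.png','pics/top12c.png',212,215,156,94,5)
a=cv2.imread('pics/top11.png');
print(a[230:238,293:303].mean((0,2)).round(), im[230:238,293:303].mean((0,2)).round())
"
```

```text
t 17.0 tcp [ 479.2 -190.2   69.7] own [15.5 52.8 69.7] F own [0.27 0.7  0.19] w 0.2
R own
 [[ 0.  1.  0.]
 [-0.  0. -1.]
 [-1.  0.  0.]]
[ 75.  76.  76. 101. 171. 213. 216. 214. 212. 211.] [ 75.  76.  75.  86. 153. 206. 215. 214. 212. 211.]
```

>>> {"name": "jog_arm", "arguments": {"series": [[[0, 0, 0.01], 0], [[0, 0, 0.01], 0]]}}

```text
time: 17.3
tcp_pos: [479.3, -191.1, 69.7]
ee_rot: [1.151, 1.245, -1.151]
contact_force: [0.1, 0.0, -0.1]
grip_width: 0.3
```

```bash
python3 -c "
from h import *
rep()
im=viewer.grab_frame('top')[:,:,::-1]; cv2.imwrite('pics/top13.png',im)
print(im[230:238,293:303].mean((0,2)).round())
"
```

```text
t 17.3 tcp [ 479.3 -191.1   69.7] own [15.5 51.8 69.7] F own [ 0.08  0.02 -0.11] w 0.3
R own
 [[ 0.  1.  0.]
 [-0.  0. -1.]
 [-1.  0.  0.]]
[ 75.  76.  76.  76.  87. 146. 200. 213. 212. 210.]
```

>>> {"name": "jog_arm", "arguments": {"series": [[[0, 0, 0], 0], [[0, 0, 0], 0]]}}

```text
time: 17.6
tcp_pos: [479.3, -191.0, 69.7]
ee_rot: [1.151, 1.245, -1.151]
contact_force: [0.1, -0.0, 0.7]
grip_width: 0.5
```

```bash
python3 -c "
from h import *
rep()
im=viewer.grab_frame('top')[:,:,::-1]; cv2.imwrite('pics/top14.png',im)
print(im[230:238,293:303].mean((0,2)).round())
"
```

```text
t 17.6 tcp [ 479.3 -191.    69.7] own [15.5 52.  69.7] F own [ 0.09 -0.03  0.68] w 0.5
R own
 [[ 0.  1.  0.]
 [ 0.  0. -1.]
 [-1.  0. -0.]]
[ 76.  76.  76.  76.  76.  84. 146. 200. 211. 211.]
```

>>> {"name": "jog_arm", "arguments": {"series": [[[0, 0, 0], 0], [[0, 0, 0], 0], [[0, 0, 0], 0], [[0, 0, 0], 0]]}}

```text
time: 18.15
tcp_pos: [479.3, -191.0, 69.7]
ee_rot: [1.151, 1.245, -1.151]
contact_force: [0.2, 0.2, 0.8]
grip_width: 0.7
```

```bash
python3 -c "
from h import *
rep()
im=viewer.grab_frame('top')[:,:,::-1]; cv2.imwrite('pics/top15.png',im)
print(im[230:238,293:303].mean((0,2)).round())
"
```

```text
t 18.15 tcp [ 479.3 -191.    69.7] own [15.5 52.  69.7] F own [0.18 0.16 0.81] w 0.7
R own
 [[ 0.  1.  0.]
 [ 0.  0. -1.]
 [-1.  0. -0.]]
[ 75.  76.  76.  76.  76.  84. 146. 200. 211. 211.]
```

>>> {"name": "jog_arm", "arguments": {"series": [[[0, 0, -0.05], 0], [[0, 0, -0.2], 0], [[-0.2, 0, -0.3], 0], [[-0.6, 0, -0.5], 0], [[-1, 0, -0.9], 0], [[-1, 0, -1], 0]]}}

```text
time: 18.95
tcp_pos: [472.8, -87.6, 171.6]
ee_rot: [1.151, 1.246, -1.144]
contact_force: [-0.1, 0.1, 0.1]
grip_width: 0.4
```

>>> {"name": "jog_arm", "arguments": {"series": [[[-0.3, 0, -0.5], 0], [[-0.6, 0, -1], 0], [[-0.6, 0, -1], 0]]}}

```text
time: 19.32
tcp_pos: [464.0, 13.5, 230.3]
ee_rot: [1.147, 1.25, -1.143]
contact_force: [-0.3, -0.2, -0.7]
grip_width: 0.5
```

>>> {"name": "jog_arm", "arguments": {"series": [[[0, 0, -0.5], 0], [[0, 0, -1], 0], [[0, 0, -1], 0]]}}

```text
time: 19.7
tcp_pos: [454.8, 111.1, 228.4]
ee_rot: [1.146, 1.249, -1.149]
contact_force: [0.8, -1.3, -0.1]
grip_width: 0.3
```

```bash
python3 -c "
from h import *
rep()
for n in ('top','scene'):
  im=viewer.grab_frame(n)[:,:,::-1]; cv2.imwrite(f'pics/{n}16.png',im)
crop('pics/top16.png','pics/top16c.png',212,215,156,94,5)
crop('pics/scene16.png','pics/scene16c.png',250,198,156,122,4.9)
"
```

```text
t 19.7 tcp [454.8 111.1 228.4] own [ 14.6 355.  228.4] F own [ 0.67 -1.35 -0.09] w 0.3
R own
 [[-0.002  1.     0.006]
 [-0.     0.006 -1.   ]
 [-1.    -0.002  0.   ]]
```

View pics/top16c.png

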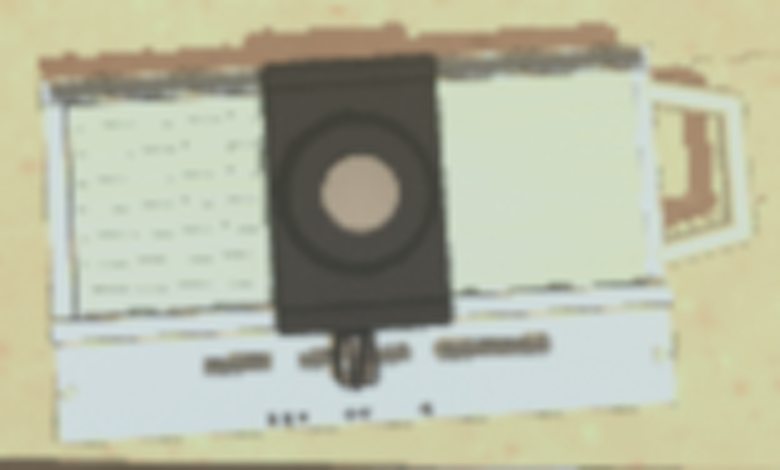

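View pics/scene16c.png

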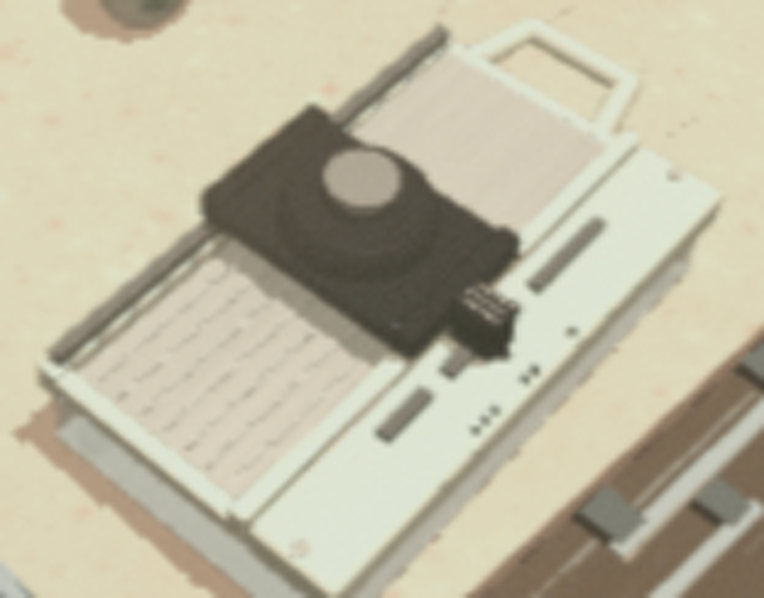

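```bash
python3 -c "
from h import *
cv_=lambda x,y,u0,v0,k:((x+.5)/k-.5+u0,(y+.5)/k-.5+v0)
T=lambda x,y,z:own(ray('top',*cv_(x,y,212,215,5),z)).round(1)
S=lambda x,y,z:own(ray('scene',*cv_(x,y,250,198,4.9),z)).round(1)
print('knob',T(361,193,105),S(362,179,105))
print('park0',T(345,72,65),S(267,185,65))
print('plate ends',T(268,200,78),T(445,190,78))
print('tab',T(355,352,86),S(488,300,86))
print('med notch: bar ends',T(337,355,65),T(375,352,65))
a=cv2.imread('pics/top0.png').astype(int);b=cv2.imread('pics/top16.png').astype(int)
d=abs(a-b).max(2)>50
ys,xs=np.nonzero(d[100:310,205:520]); print('diff box',xs.min()+205,xs.max()+205,ys.min()+100,ys.max()+100)
"
```

```text
knob [ 16.3  -1.4 105. ] [ 14.3   0.3 105. ]
park0 [69.   0.3 65. ] [63.2  2.1 65. ]
plate ends [15.5 37.  78. ] [ 15.5 -38.9  78. ]
tab [-49.9   4.1  86. ] [-54.    2.1  86. ]
med notch: bar ends [-52.3  10.9  65. ] [-52.   -5.5  65. ]
diff box 231 303 220 292
```

```bash
python3 -c "
from plant import job
print(job.hand_in())"
```

```text
the job is handed in; nothing more can be done
None
```

I pushed the thickness tab into the medium notch and the food holder into its parking notch, both with the shut fingertips, then backed off and handed the job in at about 20 s. The hand-in gives no verdict, so what follows rests on my own checks.

- **Tab:** It started just short of the thin notch and went through it, with about 4 N read before it popped out. It then snapped into the medium notch. An extra nudge to confirm it was seated read 5.8 N along the rail before I backed off, more than intended. Pictures before and after showed the tab had not moved.
- **Holder:** It was pulled about 4 mm ahead of the finger into the parking notch and then stayed still over half a second. I gave it no confirming push.
- **Last pictures, holder:** The knob centre measured y -1.4 mm from the top camera and +0.3 mm from the scene camera, with 0 wanted. The plate ends measured +37.0 and -38.9 mm.
- **Last pictures, tab:** The two views disagreed slightly, at y 4.1 mm from the top and 2.1 mm from the scene camera, with 5 wanted. Measured against the two-pip mark in the same views, it comes to 5.5 and 5.0 mm, so I took this as calibration offset.
- **Surroundings:** In the top view, the only changes between the first and last pictures were at the tab and holder. The slicer, lemon, garlic and cup stayed put, and the arm was clear of everything.

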